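# Book out a cast ingot with the code reader and tip it into the bin

## Robot

A 6-joint arm with a two-finger parallel gripper is mounted at the origin on a cart in front of the work surface, level with it; the furniture and walls round the work are solid. World frame = base frame: x ahead of the robot, y to its left, z up, the work surface at z = 0. Lengths are in m, angles in degrees, forces in N, time in s.
With the tool pointing down it reaches from about 0.25 to 0.775 m from the base axis. Payload 4 kg.
Tool frame: the origin (TCP) lies where the fingers leave the gripper's body, on its centre line; the fingertips stand 97 mm ahead of it and the grasp point (between the pads) lies grip_point_offset ahead of it (grip_point_offset is the distance from the TCP to the grasp point, in m); z points along the fingers, y is the line along which they close (so a half turn about z gives the same grasp; the last joint's range is limited). The gripper opens to 94 mm and grips with 3 to 60 N. Pads are 16 mm wide; open, the fingers measure 119 mm over their backs; the gripper's body (75 mm by 177 mm) begins 78 mm behind the grasp point.
Start: joints at [-5.907, 4.996, 78.535, -0, 96.463, -5.907], TCP at [0.55, -0, 0.303] pointing down, gripper open.
Joint ranges: [-177.83, 177.83], [-43.37, 116.18], [15.69, 146.23], [-61.86, 241.86], [9.47, 152.12], [-147.06, 147.06]. Speed limits (degrees/s): [159.86, 159.86, 180, 180, 180, 180].

## Interface

Orientations are given as [roll, pitch, yaw] about the fixed x, y, z axes, in that order (R = Rz(yaw) Ry(pitch) Rx(roll)).
In Python, from station import * gives the robot as it stands.
- The arm moves only by the shell command python3 -m jog 'ROWS' [FORCE]. ROWS is JSON, a list of rows, each an object of numbers: "tx", "ty", "tz": the shift along the tool's x, y, z in m; "wx", "wy", "wz": the turn, a rotation vector about the tool's x, y, z in degrees; "hand": the closure, from -1 (fully open) to 1 (shut). In form: [{"tx": .., "ty": .., "tz": .., "wx": .., "wy": .., "wz": .., "hand": ..}, ...]. A call has 1 to 5 rows; each row is the pose to reach, as a shift and turn from the pose commanded when the call began, along the tool's axes at that moment; what a row does not reach only later rows make up. A row lasts 1/10 s, in which the tool goes at most 50 mm and 8.59 degrees, less where a joint would pass 70% of its speed; a pose out of reach is approached as far as the arm can. A call with a gripper value outside its range is refused whole. The fingers move at their own pace and stop on an object; FORCE is the grip in N (left out, the last holds). Time passes only in rows, so rows that repeat a pose let the fingers close. It gives the time, the measured TCP pose, the force, the opening and the grip force at its end, in the units of the state.
- read_state(): the state, without advancing time (a new reading comes with each control period).
- camera(name): name is "scene" or "side" or "wrist"; returns a dict with "frame" (384x512x3 uint8, blue, green, red), "depth" (384x512 float32, m along the optical axis (not along the pixel's ray), 0 where there is no reading), "fx", "fy", "cx", "cy" (pixels), "rvec" (rotation vector, rad) and "tvec" (3), from world to camera coordinates, as OpenCV has them. Camera axes: x right, y down, z forward; pixel columns grow to the right and rows downward; lengths in m; the calibration is good to about 2 mm. A picture is of the moment at which its call begins.
- hand_in(): hands the job in; it is judged then, once.
The state is a dict: "t": time; "joint_positions": joint angles; "qvel": joint speeds; "joint_torque": joint torques, N m; "tcp_pos": TCP position; "ee_rot": TCP orientation; "ft_force": force on the tool from outside, world axes, zero at the start; "torque": the same for the moment, N m; "width": finger opening in m; "gripper_force": force on a finger pad.
Only numpy, scipy, OpenCV 4.12 (cv2) and the standard library are available. Lean on these libraries where they do the work, as an engineer would, in place of code of your own. Each camera call takes 0.05 s, during which the arm holds its last target. There are 200 camera calls.

## Task

Pick up the hand-held code reader and point its window at the middle of the code plate on the ingot that has one, square to the plate and about 10 cm away, and keep it still there for a good second without touching the ingots with it. Then, with the reader laid back on its mat right way up, slide that ingot along the table (do not lift it) over the open end until it tips right into the bin. Leave the plain ingot, the jar, the pen and the wax where they are.

Things in the scene. Friction and masses are not known exactly. Their poses are not given: they have to be found in the camera images.
- reader_grip (a point): centre of the barrel of the hand-held code reader, half-way up: a grey plastic bar with a black, slightly wider head. Overall 133 long (with tail stub), barrel 28 wide, 31 high, weight 0.16 kg; it lies on its flat underside, this point 16 mm above it. Its x axis runs along the reader towards the window (the way it looks), z up. The barrel's flat sides can be gripped across y anywhere from 45 mm behind this point to 35 mm in front of it; from 41 mm in front the head is 42 wide
- reader_window (a point): middle of the reader's front window, on the end of the head, 73 mm in front of reader_grip along the reader's x axis and at the same height; the reader looks straight out along x (same axes as reader_grip)
- reader: the reader as a whole; origin in its underside, 6 mm in front of reader_grip, axes as reader_grip
- reader_mat: black rubber mat on the bench, 165 x 90 and 4 mm thick, fixed, on which the reader lies at the start; origin at the centre of its underside (bench top), its x axis along its length; the barrel's centre belongs over the middle of the mat, within about 40 mm
- code_plate (a point): middle of the white code plate (36 x 30, printed with a black square pattern) on one sloping side of the plated ingot, the side that faces away from the bin (roughly -y). z axis: straight out of the plate's face, 30 degrees above level; x axis: level, along the plate; y axis: up the slope
- plated_ingot_centre (a point): inside the brass ingot that carries the code plate, on its upright axis 20 mm above its underside; axes as the ingot's: z up, y across from the plate side to the opposite side, which faces the bin. Ingot: foot 80 x 80 with an upright lip 10 mm high all round, sides above it drawn in at 30 degrees from upright, flat top about 40 x 40, 45 high, about 1.3 kg; push it on the lip or just above it (takes up to about 12 N)
- plated_ingot: the same ingot; origin at the centre of its underside
- plain_ingot_centre (a point): the same point of the other ingot, of the same shape and size but with no code plate; it stands beside the first in the other lane, 120 mm between the lanes, and must stay there
- slide_table: low fixed slide table, 250 (x) x 260 (y) and 70 high with a smooth steel top, on which both ingots stand; origin at the centre of its underside. Lips 8 mm high along its two x sides; both y ends are open. The ingots slide along its +y; its +y end, 130 mm from its origin, stands above the bin
- bin: open grey steel bin standing against the table's +y end, fixed, 260 (x) x 165 (y), rim about 59 high and lower than the table, 5 mm walls; origin at the centre of its underside, axes as the table's, 215 mm from the table's origin along y. An ingot tips when its centre has passed the table's end, and must be pushed on until it drops clear of the edge
- pickle_jar: small jar with black cap, 44 wide, 47 high, stands on the bench; leave it. Origin at the centre of its underside
- marker_pen: black marker pen, 131 x 12, lies on the bench; leave it. Origin in its middle at the underside
- wax_lump: yellow wax lump, 41 x 50 x 19, on the bench; leave it. Origin at the centre of its underside
Not all that is in view belongs to the job. What is shaped like the plated_ingot but green is not meant.

How it is judged:
By the outcome, as a careful person would: the job done as asked, in the order asked, and still so for the second after the job is handed in, with the robot touching nothing.
It also fails if it takes over 64 s, if anything falls off the work surface, if the arm or the gripper's body presses on something with over 40 N, if the wrist force passes 120 N, or if a joint passes its speed limit or range.

## Working session

There is one attempt and no reset: what is moved stays moved. The work goes in short steps, Python scripts to look and compute and a shell command to move; the robot and the scene stay as the last step left them, time stands still between calls to the robot, and variables do not carry over. Pictures are saved under pics/ and viewed, at most 10 in all, crops included, and the job is handed in when it is done.

```bash
ls; mkdir -p pics
cat > h.py <<'E'
from station import *
import numpy as np, cv2
from scipy.spatial.transform import Rotation as Ro
def cloud(c):
    R=cv2.Rodrigues(np.array(c["rvec"],float))[0]; t=np.array(c["tvec"],float).ravel()
    d=c["depth"]; v,u=np.mgrid[:384,:512]
    P=np.stack([(u-c["cx"])/c["fx"]*d,(v-c["cy"])/c["fy"]*d,d],-1)
    W=(P-t)@R; W[d==0]=np.nan
    return W
def proj(c,X):
    return cv2.projectPoints(np.array(X,float).reshape(-1,3),np.array(c["rvec"],float),np.array(c["tvec"],float),np.array([[c["fx"],0,c["cx"]],[0,c["fy"],c["cy"]],[0,0,1.]]),None)[0][:,0]
E
python3 - <<'E'
from h import *
import pickle
s=read_state();print(s)
C={n:camera(n) for n in("scene","side","wrist")}
pickle.dump(C,open("c0.pkl","wb"))
for n in C: print(n,C[n]["tvec"],C[n]["rvec"],C[n]["fx"])
a=np.hstack([C["scene"]["frame"],C["side"]["frame"]]);b=np.hstack([C["wrist"]["frame"],0*C["wrist"]["frame"]])
cv2.imwrite("pics/a.png",cv2.resize(np.vstack([a,b]),(800,600)))
E
```

```text
pics
{'t': 0.0, 'joint_positions': array([-5.90812484e+00,  5.03984178e+00,  7.86233297e+01,  3.29314182e-04,
        9.64613748e+01, -5.90662201e+00]), 'qvel': array([ 0.06143237, -0.02159563, -0.10724349, -0.01951551, -0.04432503,
       -0.00250522]), 'joint_torque': array([ 1.28542815e-03, -3.40182602e+01, -3.02423716e+01,  7.18220207e-02,
        3.29729996e-02, -1.13141955e-04]), 'tcp_pos': array([5.49675918e-01, 2.14458121e-05, 3.01509471e-01]), 'ee_rot': array([-1.79876149e+02, -1.31423045e-02,  8.99985197e+01]), 'ft_force': array([-0.4651234 , -0.3019348 ,  0.18686118]), 'torque': array([-0.0190887 ,  0.03655318,  0.03199665]), 'gripper_force': 0.0, 'width': 0.09377389874367195}
scene [0.41457694 0.23057131 1.45754187] [ 0.77341289 -2.485411    1.23502022] 424.9386751457993
side [-0.43282348  0.16280649  1.26471933] [ 1.95302508 -0.48864894  0.34897489] 433.3408893889092
wrist [-0.54896246 -0.02496798  0.39005463] [-2.90621671e+00 -1.84304450e-03  4.01147144e-03] 270.48714203647774
```

```bash
python3 -c "
import cv2,pickle
C=pickle.load(open('c0.pkl','rb'))
cv2.imwrite('pics/b.png',cv2.resize(C['scene']['frame'],(800,600)))"
```

```text
(no output)
```

View pics/a.png

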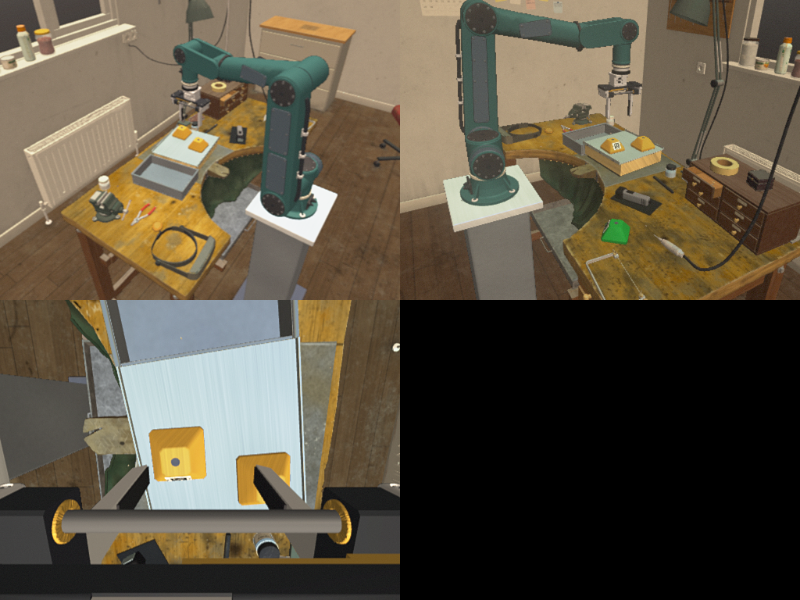

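View pics/b.png

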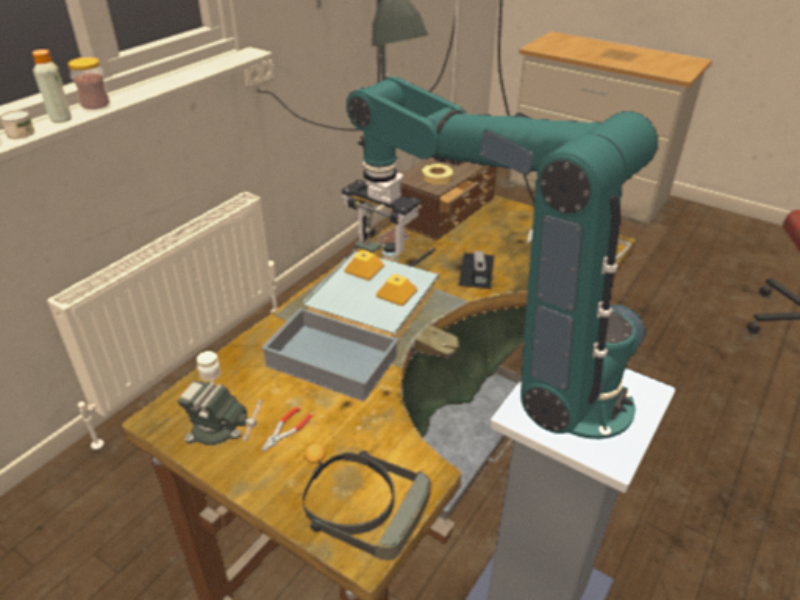

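Candidates, in side-view quadrant pixels of the composite:
- Ingots: the brass ingot at (612,144), which shows a plate; the plain brass ingot at (643,143); a green decoy at (615,231).
- Reader: the grey bar on the black mat at (635,197). The pen is near (665,185) and the soldering iron at (675,243).

I choose the brass ingot with the plate and the bar on the mat.

Run:
```python
from h import *
import pickle
C=pickle.load(open("c0.pkl","rb"))
c=C["side"]; f=c["frame"]
def S(x,y): return int((x-400)/400*512),int(y/300*384)
x0,y0=S(555,115);x1,y1=S(700,250)
cv2.imwrite("pics/c.png",cv2.resize(f[y0:y1,x0:x1],None,fx=4,fy=3.4,interpolation=cv2.INTER_CUBIC)); print(x0,y0,x1,y1)
for n in C:
    c=C[n];W=cloud(c);h=cv2.cvtColor(c["frame"],cv2.COLOR_BGR2HSV);z=W[...,2]
    with np.errstate(invalid='ignore'):
        br=(h[...,1]>120)&(abs(h[...,0].astype(int)-20)<9)&(z>.075)&(z<.125)&(W[...,0]>.3)&(W[...,0]<.8)&(abs(W[...,1])<.4)
        k,l,st,ce=cv2.connectedComponentsWithStats(br.astype(np.uint8))
        for i in range(1,k):
            if st[i,4]>60:
                p=W[l==i];q=p[p[:,2]>.11]
                print(n,"brass",ce[i].round(),st[i,4],"all",np.nanmin(p,0).round(3),np.nanmax(p,0).round(3),"top",len(q),q.mean(0).round(3))
        tb=(abs(z-.07)<.004)&(h[...,1]<60)&(h[...,2]>120)&(W[...,0]<.85)&(abs(W[...,1])<.4)
        k,l,st,ce=cv2.connectedComponentsWithStats(tb.astype(np.uint8)); i=1+st[1:,4].argmax()
        r=cv2.minAreaRect(W[l==i][:,:2].astype(np.float32)); print(n,"table",r,W[l==i].mean(0))
        rd=(z>.022)&(z<.05)&(h[...,1]<80)&(W[...,0]>.3)&(W[...,0]<.75)&(W[...,1]<-.1)&(W[...,1]>-.5)
        k,l,st,ce=cv2.connectedComponentsWithStats(rd.astype(np.uint8))
        for i in range(1,k):
            if st[i,4]>40: p=W[l==i];print(n,"rd",ce[i].round(),st[i,4],cv2.minAreaRect(p[:,:2].astype(np.float32)),p.max(0).round(3))
```

```text
198 147 384 320
scene brass [233. 169.] 279 all [ 0.602 -0.09   0.077] [ 0.678 -0.01   0.121] top 72 [ 0.643 -0.049  0.115]
scene brass [254. 185.] 297 all [ 0.475 -0.053  0.076] [0.547 0.029 0.121] top 73 [ 0.512 -0.008  0.114]
scene table ((0.5777060389518738, 0.0009366869926452637), (0.2530544698238373, 0.2664148509502411), 8.737269401550293) [0.57125988 0.02788265 0.07031112]
scene rd [249. 160.] 69 ((0.6766436696052551, -0.2102610468864441), (0.03672149404883385, 0.04506806284189224), 49.31480026245117) [ 0.696 -0.186  0.05 ]
scene rd [306. 171.] 140 ((0.434778094291687, -0.29746490716934204), (0.0383443720638752, 0.1268034130334854), 30.688884735107422) [ 0.471 -0.238  0.042]
side brass [311. 183.] 379 all [ 0.601 -0.103  0.075] [0.705 0.038 0.116] top 66 [ 0.643 -0.062  0.113]
side brass [270. 186.] 291 all [ 0.471 -0.061  0.075] [0.553 0.01  0.116] top 66 [ 0.511 -0.022  0.113]
side brass [380. 219.] 68 all [ 0.613 -0.4    0.102] [ 0.668 -0.391  0.125] top 42 [ 0.635 -0.394  0.117]
side table ((0.5771940350532532, -0.0024622976779937744), (0.2515966594219208, 0.26606312394142
[... 355 characters left out ...]
 -0.258  0.039]
wrist brass [228. 195.] 4183 all [ 0.474 -0.056  0.079] [0.556 0.027 0.117] top 1606 [ 0.515 -0.013  0.114]
wrist brass [332. 223.] 2570 all [ 0.602 -0.096  0.075] [ 0.683 -0.012  0.116] top 279 [ 0.639 -0.055  0.113]
wrist table ((0.5743260383605957, 0.004422232508659363), (0.24539127945899963, 0.25077497959136963), 8.69589900970459) [0.57409864 0.03709442 0.06975977]
wrist rd [342. 317.] 707 ((0.6749581694602966, -0.20854276418685913), (0.04291289672255516, 0.02961769700050354), 2.2512476444244385) [ 0.697 -0.194  0.048]
wrist rd [169. 334.] 175 ((0.4100557565689087, -0.2488279640674591), (0.016682904213666916, 0.04104071110486984), 85.15939331054688) [ 0.43  -0.241  0.037]
```

View pics/c.png

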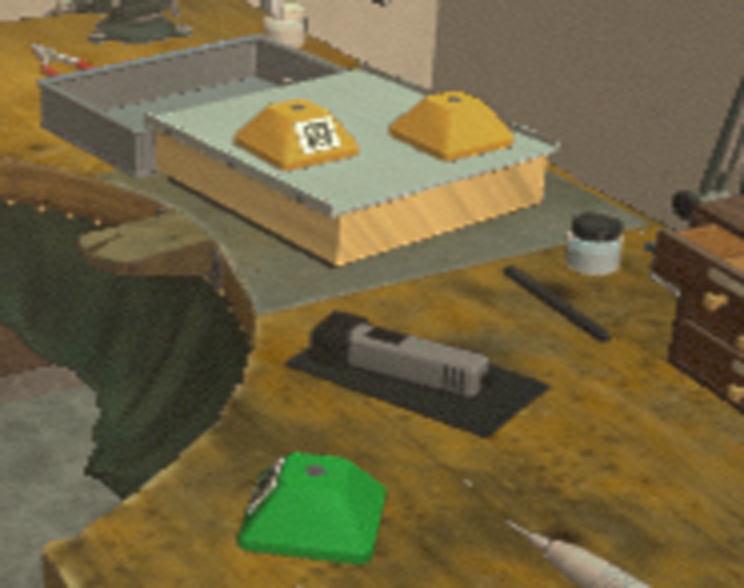

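The crop confirms the brass ingot at crop px (295,130) carries the plate. The reader lies on its mat with its head to the left at (335,340). The pen, jar and green decoy are clear of both.

```bash
cat >> h.py <<'E'
G=grip_point_offset
def rel(grip,ypr,tool=True):
    """grip point world, yaw of tool x, nose-down tilt -> shift/turn in current tool axes"""
    s=read_state(); R0=Ro.from_euler('xyz',s["ee_rot"],degrees=True)
    yaw,tilt=ypr
    R1=Ro.from_euler('xyz',[180,0,yaw],degrees=True)*Ro.from_euler('y',-tilt,degrees=True)
    p=np.array(grip)-R1.apply([0,0,G])
    d=R0.inv().apply(p-s["tcp_pos"]); w=(R0.inv()*R1).as_rotvec(degrees=True)
    print("rel t",d.round(4),"w",w.round(2),"tcp",p.round(3)); return d,w
E
python3 - <<'E'
from h import *
import pickle
print(G)
c=pickle.load(open("c0.pkl","rb"))["wrist"];R=cv2.Rodrigues(np.array(c["rvec"]))[0]
s=read_state();R0=Ro.from_euler('xyz',s["ee_rot"],degrees=True).as_matrix()
print("cam in tool",R0.T@(-R.T@c["tvec"]-s["tcp_pos"]),"cam axes in tool\n",(R0.T@R.T).round(3))
rel([.434,-.31,.16],(123,0))
E
```

```text
0.0784
cam in tool [ 0.06718173  0.00012289 -0.08172064] cam axes in tool
 [[ 0.001 -0.972 -0.233]
 [ 1.     0.001 -0.001]
 [ 0.001 -0.233  0.972]]
rel t [-0.31   -0.1156  0.0635] w [ -0.09  -0.04 -33.  ] tcp [ 0.434 -0.31   0.238]
```

```bash
python3 -m jog '[{"tx":-0.05,"ty":-0.02,"wz":-7},{"tx":-0.1,"ty":-0.04,"wz":-14},{"tx":-0.15,"ty":-0.06,"wz":-21},{"tx":-0.2,"ty":-0.08,"wz":-28},{"tx":-0.25,"ty":-0.1,"wz":-33}]'
python3 -m jog '[{"tx":-0.04,"ty":0.03,"tz":0.03},{"tx":-0.04,"ty":0.02,"tz":0.03},{"tx":-0.04,"ty":0.02,"tz":0.03},{"tx":-0.04,"ty":0.02,"tz":0.03}]'
python3 - <<'E'
from h import *
print(read_state()["tcp_pos"],read_state()["ee_rot"])
c=camera("wrist");W=cloud(c);h=cv2.cvtColor(c["frame"],cv2.COLOR_BGR2HSV);z=W[...,2]
cv2.imwrite("pics/d.png",c["frame"])
with np.errstate(invalid='ignore'):
    for nm,lo,hi in(("rd",.028,.045),("mat",.002,.012)):
        m=(z>lo)&(z<hi)&(np.hypot(W[...,0]-.434,W[...,1]+.31)<.13)
        if nm=="mat": m&=(h[...,2]<70)&(h[...,1]<110)
        k,l,st,ce=cv2.connectedComponentsWithStats(m.astype(np.uint8)); i=1+st[1:,4].argmax()
        p=W[l==i]; print(nm,st[i],cv2.minAreaRect(p[:,:2].astype(np.float32)),np.median(p[:,2]))
        if nm=="rd":
            g=p
            u=np.array([np.cos(np.radians(123)),np.sin(np.radians(123))])
            a=p[:,:2]@u; b=p[:,:2]@[-u[1],u[0]]
            for q in np.arange(np.floor(a.min()*100)/100,a.max(),.01):
                w=b[(a>=q)&(a<q+.01)]
                if len(w)>5: print(round(q+.005,3),w.min().round(4),w.max().round(4),((w.min()+w.max())/2).round(4))
E
```

```text
[5.49747569e-01 2.71450580e-05 3.01812532e-01] [-1.79907438e+02 -1.05513814e-02  8.99991433e+01]
rd [158 331  21   7 100] ((0.410255491733551, -0.24703913927078247), (0.031406041234731674, 0.011666308157145977), 2.214184522628784) 0.031656346884151476
-0.445 -0.2208 -0.2194 -0.2201
-0.435 -0.2215 -0.2045 -0.213
-0.425 -0.2198 -0.1932 -0.2065
mat [150 307  66  31 960] ((0.4238913655281067, -0.26434817910194397), (0.09066563099622726, 0.0652831569314003), 23.071523666381836) 0.0038020308933580365invalid input at $[0]: expected keys tx, ty, tz, wx, wy, wz, hand
invalid input at $[0]: expected keys tx, ty, tz, wx, wy, wz, hand
```

View pics/d.png

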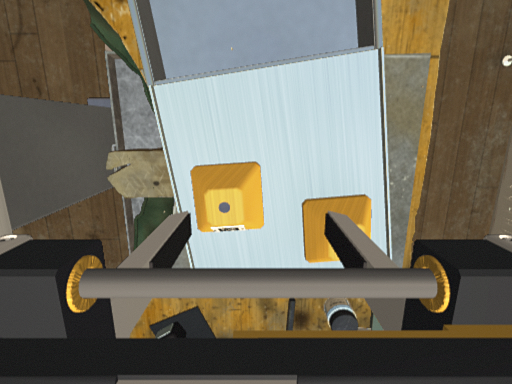

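```bash
python3 -m jog '[{"tx":-0.05,"ty":-0.02,"tz":0,"wx":0,"wy":0,"wz":-7,"hand":-1},{"tx":-0.1,"ty":-0.04,"tz":0,"wx":0,"wy":0,"wz":-14,"hand":-1},{"tx":-0.15,"ty":-0.06,"tz":0,"wx":0,"wy":0,"wz":-21,"hand":-1},{"tx":-0.2,"ty":-0.08,"tz":0,"wx":0,"wy":0,"wz":-28,"hand":-1},{"tx":-0.25,"ty":-0.1,"tz":0,"wx":0,"wy":0,"wz":-33,"hand":-1}]'
python3 -m jog '[{"tx":-0.05,"ty":0.02,"tz":0.02,"wx":0,"wy":0,"wz":0,"hand":-1},{"tx":-0.06,"ty":0.02,"tz":0.02,"wx":0,"wy":0,"wz":0,"hand":-1},{"tx":-0.06,"ty":0.02,"tz":0.02,"wx":0,"wy":0,"wz":0,"hand":-1},{"tx":-0.06,"ty":0.02,"tz":0.02,"wx":0,"wy":0,"wz":0,"hand":-1}]'
cat > look.py <<'E'
from h import *
print(read_state()["tcp_pos"],read_state()["ee_rot"])
c=camera("wrist");W=cloud(c);h=cv2.cvtColor(c["frame"],cv2.COLOR_BGR2HSV);z=W[...,2]
cv2.imwrite("pics/d2.png",c["frame"])
with np.errstate(invalid='ignore'):
    for nm,lo,hi in(("rd",.028,.045),("mat",.002,.012)):
        m=(z>lo)&(z<hi)&(np.hypot(W[...,0]-.434,W[...,1]+.31)<.13)
        if nm=="mat": m&=(h[...,2]<70)&(h[...,1]<110)
        k,l,st,ce=cv2.connectedComponentsWithStats(m.astype(np.uint8)); i=1+st[1:,4].argmax()
        p=W[l==i]; print(nm,st[i],cv2.minAreaRect(p[:,:2].astype(np.float32)),np.median(p[:,2]))
        if nm=="rd":
            u=np.array([np.cos(np.radians(123)),np.sin(np.radians(123))])
            a=p[:,:2]@u; b=p[:,:2]@[-u[1],u[0]]
            for q in np.arange(np.floor(a.min()*100)/100,a.max(),.01):
                w=b[(a>=q)&(a<q+.01)]
                if len(w)>5: print(round(q+.005,3),w.min().round(4),w.max().round(4),((w.min()+w.max())/2).round(4))
E
python3 look.py
```

```text
t: 0.7
tcp_pos: [0.4561, -0.2335, 0.3026]
ee_rot: [180.0, 0.0, 123.3]
ft_force: [0.6, 0.0, 0.2]
width: 0.094
gripper_force: 0.0
t: 1.1
tcp_pos: [0.5064, -0.2713, 0.2823]
ee_rot: [-180.0, -0.1, 123.0]
ft_force: [0.0, 0.4, 0.8]
width: 0.0941
gripper_force: 0.0
[ 0.50643119 -0.27127158  0.2823229 ] [-1.79976829e+02 -7.90072000e-02  1.22993312e+02]
rd [ 176  117   36  101 2486] ((0.43029651045799255, -0.30343425273895264), (0.04186374321579933, 0.1250125616788864), 27.941043853759766) 0.03484961522867809
-0.555 -0.2085 -0.191 -0.1998
-0.545 -0.2101 -0.1828 -0.1964
-0.535 -0.2109 -0.1826 -0.1968
-0.525 -0.211 -0.1842 -0.1976
-0.515 -0.2114 -0.1852 -0.1983
-0.505 -0.2117 -0.1835 -0.1976
-0.495 -0.2119 -0.1848 -0.1984
-0.485 -0.2117 -0.1856 -0.1987
-0.475 -0.2119 -0.1841 -0.198
-0.465 -0.2124 -0.1848 -0.1986
-0.455 -0.2198 -0.1778 -0.1988
-0.445 -0.2196 -0.1788 -0.1992
-0.435 -0.22 -0.1794 -0.1997
-0.425 -0.2152 -0.182 -0.1986
mat [ 168  109   77  127 4531] ((0.44448721408843994, -0.3104395270347595), (0.08886153995990753, 0.16275013983249664), 24.76255989074707) 0.003770823162962724
```

View pics/d2.png

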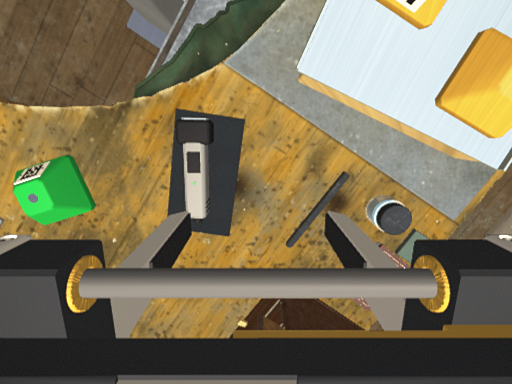

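The picture shows the reader at (195,170) on its mat with its head up at (194,128), the pen at (317,210), the jar at (390,217) and the green decoy at (55,190). The fingertips extend 18.6 mm past the grasp point, so I'll grip at z=0.028 to stay off the mat.

Run:
```python
from h import *
rel([.4378,-.3107,.13],(121.8,0)); rel([.4378,-.3107,.028],(121.8,0))
```

```text
rel t [ 0.004  -0.0793  0.0746] w [ 0.   -0.02  1.23] tcp [ 0.438 -0.311  0.208]
rel t [ 0.0039 -0.0793  0.1766] w [ 0.   -0.02  1.23] tcp [ 0.438 -0.311  0.106]
```

```bash
python3 -m jog '[{"tx":0.004,"ty":-0.04,"tz":0.03,"wx":0,"wy":0,"wz":1.2,"hand":-1},{"tx":0.004,"ty":-0.079,"tz":0.05,"wx":0,"wy":0,"wz":1.2,"hand":-1},{"tx":0.004,"ty":-0.079,"tz":0.08,"wx":0,"wy":0,"wz":1.2,"hand":-1},{"tx":0.004,"ty":-0.079,"tz":0.1,"wx":0,"wy":0,"wz":1.2,"hand":-1},{"tx":0.004,"ty":-0.079,"tz":0.1,"wx":0,"wy":0,"wz":1.2,"hand":-1}]'
cp look.py look2.py; sed -i 's/d2.png/d3.png/' look2.py; python3 look2.py; python3 -c "
from h import *
rel([.4378,-.3107,.028],(121.8,0))"
```

```text
t: 1.65
tcp_pos: [0.4365, -0.3091, 0.1803]
ee_rot: [-179.9, -0.3, 121.8]
ft_force: [-0.5, 0.3, -0.2]
width: 0.0941
gripper_force: 0.0
[ 0.43654606 -0.30913801  0.18029456] [-179.9171966    -0.30477599  121.83489074]
rd [ 234  122   50  139 4872] ((0.4320617616176605, -0.30236220359802246), (0.04118405655026436, 0.1249232292175293), 31.04163932800293) 0.03485755961748577
-0.555 -0.207 -0.1847 -0.1959
-0.545 -0.2109 -0.1828 -0.1968
-0.535 -0.211 -0.183 -0.197
-0.525 -0.2101 -0.1834 -0.1968
-0.515 -0.2112 -0.1838 -0.1975
-0.505 -0.2113 -0.1841 -0.1977
-0.495 -0.2113 -0.1843 -0.1978
-0.485 -0.2113 -0.1847 -0.198
-0.475 -0.2114 -0.1841 -0.1978
-0.465 -0.2124 -0.1843 -0.1984
-0.455 -0.2191 -0.1783 -0.1987
-0.445 -0.2191 -0.1785 -0.1988
-0.435 -0.22 -0.1788 -0.1994
-0.425 -0.2157 -0.1809 -0.1983
mat [275 165   8  16  46] ((0.44111818075180054, -0.27877622842788696), (0.006876101717352867, 0.014662642031908035), 32.94686508178711) 0.0036564829600034894
rel t [-0.001  -0.0002  0.076 ] w [-0.02 -0.1   0.05] tcp [ 0.438 -0.311  0.106]
```

```bash
python3 -m jog '[{"tx":0,"ty":0,"tz":0.03,"wx":0,"wy":0,"wz":0,"hand":-1},{"tx":0,"ty":0,"tz":0.055,"wx":0,"wy":0,"wz":0,"hand":-1},{"tx":0,"ty":0,"tz":0.07,"wx":0,"wy":0,"wz":0,"hand":-1},{"tx":0,"ty":0,"tz":0.075,"wx":0,"wy":0,"wz":0,"hand":-1},{"tx":0,"ty":0,"tz":0.075,"wx":0,"wy":0,"wz":0,"hand":-1}]'
python3 -m jog '[{"tx":0,"ty":0,"tz":0,"wx":0,"wy":0,"wz":0,"hand":0.6},{"tx":0,"ty":0,"tz":0,"wx":0,"wy":0,"wz":0,"hand":0.6},{"tx":0,"ty":0,"tz":0,"wx":0,"wy":0,"wz":0,"hand":0.6},{"tx":0,"ty":0,"tz":0,"wx":0,"wy":0,"wz":0,"hand":0.6},{"tx":0,"ty":0,"tz":0,"wx":0,"wy":0,"wz":0,"hand":0.6}]' 25
python3 -m jog '[{"tx":0,"ty":0,"tz":0,"wx":0,"wy":0,"wz":0,"hand":0.6},{"tx":0,"ty":0,"tz":0,"wx":0,"wy":0,"wz":0,"hand":0.6},{"tx":0,"ty":0,"tz":0,"wx":0,"wy":0,"wz":0,"hand":0.6},{"tx":0,"ty":0,"tz":0,"wx":0,"wy":0,"wz":0,"hand":0.6},{"tx":0,"ty":0,"tz":0,"wx":0,"wy":0,"wz":0,"hand":0.6}]' 25
```

```text
t: 2.2
tcp_pos: [0.4389, -0.311, 0.1089]
ee_rot: [180.0, 0.1, 121.9]
ft_force: [0.2, -0.1, -0.4]
width: 0.0939
gripper_force: 0.0
t: 2.7
tcp_pos: [0.4383, -0.3112, 0.108]
ee_rot: [180.0, 0.0, 121.8]
ft_force: [0.2, -0.5, -0.1]
width: 0.0575
gripper_force: 0.0
t: 3.2
tcp_pos: [0.4382, -0.3112, 0.1076]
ee_rot: [-180.0, -0.0, 121.8]
ft_force: [-0.2, 0.3, -0.4]
width: 0.0278
gripper_force: 25.0
```

Run:
```python
from h import *
import pickle
C=pickle.load(open("c0.pkl","rb"))
for n in C:
    c=C[n];W=cloud(c);f=c["frame"];h=cv2.cvtColor(f,cv2.COLOR_BGR2HSV);z=W[...,2]
    with np.errstate(invalid='ignore'):
        near=(abs(W[...,0]-.515)<.06)&(W[...,1]>-.075)&(W[...,1]<.045)
        m=near&(z>.0735)&(z<.125)
        print(n,m.sum(),cv2.minAreaRect(W[m][:,:2].astype(np.float32)))
        t=near&(z>.1125);print(" top",t.sum(),cv2.minAreaRect(W[t][:,:2].astype(np.float32)))
        # plate: low saturation on front slope
        p=near&(z>.082)&(z<.113)&(W[...,1]<-.02)&(h[...,1]<90)
        if p.sum()>5:
            q=W[p];print(" plate",p.sum(),q.mean(0).round(4),q.min(0).round(3),q.max(0).round(3))
        fr=near&(z>.086)&(z<.110)&(W[...,1]<-.03)&(abs(W[...,0]-.51)<.02)
        if fr.sum()>20:
            q=W[fr];k=q.mean(0);N=np.linalg.svd(q-k)[2][2];N*=np.sign(N[2]);print(" front",fr.sum(),k.round(4),N.round(3),"az",np.degrees(np.arctan2(N[1],N[0])),"el",np.degrees(np.arcsin(N[2])))
```

```text
scene 374 ((0.5140485763549805, -0.013460516929626465), (0.11011665314435959, 0.11641910672187805), 87.23035430908203)
 top 1902 ((0.5150773525238037, -0.0029455311596393585), (0.09632718563079834, 0.11808199435472488), 89.19889831542969)
side 428 ((0.4995127022266388, -0.021554462611675262), (0.09643082320690155, 0.09005963802337646), 10.653129577636719)
 top 3161 ((0.5165789723396301, -0.011523943394422531), (0.11438346654176712, 0.12017828971147537), 87.9252700805664)
 plate 84 [ 0.5168 -0.0477  0.0968] [ 0.498 -0.056  0.083] [ 0.548 -0.036  0.11 ]
 front 99 [ 0.5087 -0.0463  0.0984] [-0.003 -0.808  0.589] az -90.18111679441877 el 36.071583071029586
wrist 4586 ((0.5048663020133972, -0.02383507415652275), (0.10028992593288422, 0.09607142210006714), 4.040699005126953)
 top 37176 ((0.5210931301116943, -0.0024161599576473236), (0.07143387943506241, 0.10585534572601318), 87.54741668701172)
 plate 160 [ 0.5166 -0.0441  0.1014] [ 0.497 -0.054  0.085] [ 0.535 -0.037  0.112]
 front 155 [ 0.5085 -0.0443  0.1003] [-0.037 -0.822  0.568] az -92.54937453552799 el 34.597871248986124
```

```bash
python3 -m jog '[{"tx":0,"ty":0,"tz":-0.02,"wx":0,"wy":0,"wz":0,"hand":0.6},{"tx":0,"ty":0,"tz":-0.06,"wx":0,"wy":0,"wz":0,"hand":0.6},{"tx":0,"ty":0,"tz":-0.1,"wx":0,"wy":0,"wz":0,"hand":0.6},{"tx":0,"ty":0,"tz":-0.14,"wx":0,"wy":0,"wz":0,"hand":0.6},{"tx":0,"ty":0,"tz":-0.17,"wx":0,"wy":0,"wz":0,"hand":0.6}]'
python3 -m jog '[{"tx":0.01,"ty":0.02,"tz":-0.02,"wx":0,"wy":0,"wz":6,"hand":0.6},{"tx":0.02,"ty":0.05,"tz":-0.02,"wx":0,"wy":0,"wz":13,"hand":0.6},{"tx":0.035,"ty":0.08,"tz":-0.02,"wx":0,"wy":0,"wz":20,"hand":0.6},{"tx":0.05,"ty":0.11,"tz":-0.02,"wx":0,"wy":0,"wz":27,"hand":0.6},{"tx":0.058,"ty":0.124,"tz":-0.02,"wx":0,"wy":0,"wz":33,"hand":0.6}]'
python3 -m jog '[{"tx":0,"ty":0,"tz":0,"wx":0,"wy":0,"wz":0,"hand":0.6},{"tx":0,"ty":0,"tz":0,"wx":0,"wy":0,"wz":0,"hand":0.6}]'
python3 - <<'E'
from h import *
import pickle
c=camera("wrist");pickle.dump(c,open("c1.pkl","wb"));W=cloud(c);f=c["frame"];h=cv2.cvtColor(f,cv2.COLOR_BGR2HSV);z=W[...,2]
cv2.imwrite("pics/e.png",f)
with np.errstate(invalid='ignore'):
    near=(abs(W[...,0]-.515)<.06)&(W[...,1]>-.075)&(W[...,1]<.045)
    p=near&(z>.080)&(z<.112)&(W[...,1]<-.025)&(h[...,1]<90)
    p=cv2.morphologyEx(p.astype(np.uint8),cv2.MORPH_CLOSE,np.ones((5,5)))
    k,l,st,ce=cv2.connectedComponentsWithStats(p);i=1+st[1:,4].argmax();q=W[l==i]
    k=np.nanmean(q,0);N=np.linalg.svd(q-k)[2][2];N*=np.sign(N[2])
    print("plate",st[i],k.round(4),N.round(3),np.degrees(np.arctan2(N[1],N[0])),np.degrees(np.arcsin(N[2])))
    print(cv2.minAreaRect(np.argwhere(l==i)[:,::-1].astype(np.float32)))
    x=np.array([-N[1],N[0],0]);x/=np.linalg.norm(x)
    r=cv2.minAreaRect(np.c_[(q-k)@x,(q-k)@np.cross(N,x)].astype(np.float32));print(r)
    print("mid", k+r[0][0]*x+r[0][1]*np.cross(N,x))
E
```

```text
t: 3.7
tcp_pos: [0.4383, -0.3112, 0.2801]
ee_rot: [180.0, 0.1, 121.8]
ft_force: [0.7, 0.3, -2.4]
width: 0.0274
gripper_force: 25.0
t: 4.2
tcp_pos: [0.5139, -0.1942, 0.2968]
ee_rot: [-180.0, -0.1, 88.7]
ft_force: [0.4, -1.0, -2.2]
width: 0.028
gripper_force: 25.0
t: 4.4
tcp_pos: [0.5128, -0.1966, 0.297]
ee_rot: [-179.9, 0.0, 88.9]
ft_force: [0.3, -1.2, -2.1]
width: 0.0279
gripper_force: 25.0Traceback (most recent call last):
  File "<stdin>", line 10, in <module>
    u, s, vh = gufunc(a, signature=signature)
               ~~~~~~^^^^^^^^^^^^^^^^^^^^^^^^
    raise LinAlgError("SVD did not converge")
numpy.linalg.LinAlgError: SVD did not converge
```

View pics/e.png

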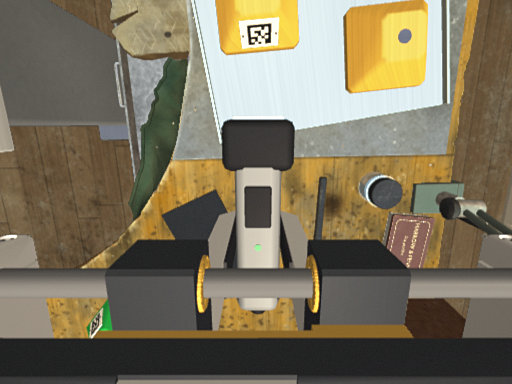

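Plate sits at (259,33) and the reader is held straight between the fingers with its head at (258,145).

Run:
```python
from h import *
import pickle
c=pickle.load(open("c1.pkl","rb"));W=cloud(c);f=c["frame"];h=cv2.cvtColor(f,cv2.COLOR_BGR2HSV);z=W[...,2]
m=np.zeros((384,512),np.uint8);m[10:52,232:288]=(h[10:52,232:288,1]<110)&(h[10:52,232:288,0]<200)
m=cv2.morphologyEx(m,cv2.MORPH_CLOSE,np.ones((7,7)));m=cv2.morphologyEx(m,cv2.MORPH_OPEN,np.ones((5,5)))
k,l,st,ce=cv2.connectedComponentsWithStats(m)
for i in range(1,k):print(st[i])
d=np.hypot(ce[1:,0]-259,ce[1:,1]-33).argmin()+1
g=(l==d); e=cv2.erode(g.astype(np.uint8),np.ones((5,5)))>0
q=W[e];q=q[~np.isnan(q).any(1)];k=q.mean(0);N=np.linalg.svd(q-k)[2][2];N*=np.sign(N[2])
print(k.round(4),N.round(3),"az",np.degrees(np.arctan2(N[1],N[0])),"el",np.degrees(np.arcsin(N[2])))
box=cv2.boxPoints(cv2.minAreaRect(np.argwhere(g)[:,::-1].astype(np.float32)))
R=cv2.Rodrigues(np.array(c["rvec"]))[0];o=-R.T@c["tvec"]
n=np.array([0,-.866,.5])
X=[]
for u,v in box:
    r=R.T@[(u-c["cx"])/c["fx"],(v-c["cy"])/c["fy"],1]; X.append(o+r*(n@(k-o))/(n@r))
X=np.array(X);print(box.round(1).tolist());print(X.round(4),X.mean(0).round(4))
for i in range(4):
    e=X[(i+1)%4]-X[i];print(np.linalg.norm(e).round(4),np.degrees(np.arctan2(e[1],e[0])).round(1))
# top face contour corners
b=((h[...,1]>120)&(abs(z-.115)<.0025)&(abs(W[...,0]-.515)<.05)&(abs(W[...,1]+.01)<.05))
print("top",b.sum(),W[b].mean(0) if b.any() else None)
# edge where brass meets table at the front: rows
br=(h[...,1]>120)&(abs(h[...,0].astype(int)-20)<10)
P=[]
for u in range(228,290,4):
    v=np.where(br[:70,u])[0]
    if len(v): P.append(W[v.max(),u])
P=np.array(P);P=P[~np.isnan(P).any(1)];print(P.round(4)[::3]);s=np.polyfit(P[:,0],P[:,1],1);print("front edge angle",np.degrees(np.arctan(s[0])))
```

```text
[ 239   18   40   34 1163]
[ 0.5173 -0.0461  0.098 ] [ 0.066 -0.88   0.471] az -85.69248773049931 el 28.11002471439846
[[239.0, 18.0], [278.0, 18.0], [278.0, 51.0], [239.0, 51.0]]
[[ 0.4989 -0.0377  0.1125]
 [ 0.5333 -0.0381  0.1118]
 [ 0.5356 -0.0569  0.0793]
 [ 0.4961 -0.0564  0.0802]] [ 0.516  -0.0473  0.0959]
0.0343 -0.7
0.0376 -83.0
0.0395 179.3
0.0374 81.3
top 760 [ 0.51438188 -0.03059132  0.11443371]
[[ 0.4842 -0.0574  0.0734]
 [ 0.4967 -0.057   0.0747]
 [ 0.5091 -0.0555  0.0716]
 [ 0.5215 -0.0548  0.0756]
 [ 0.5338 -0.0541  0.0755]
 [ 0.5462 -0.0531  0.0746]]
front edge angle 3.94992320404424
```

Run:
```python
import h; h.G=.0876
h.rel([.5274,-.1955,.184],(94,30))
```

```text
rel t [0.0455 0.0109 0.0373] w [ -1.41 -29.97  -5.  ] tcp [ 0.524 -0.152  0.26 ]
```

```bash
python3 -m jog '[{"tx":0.01,"ty":0.002,"tz":0.007,"wx":-0.3,"wy":-6,"wz":-1,"hand":0.6},{"tx":0.018,"ty":0.004,"tz":0.015,"wx":-0.6,"wy":-12,"wz":-2,"hand":0.6},{"tx":0.027,"ty":0.006,"tz":0.022,"wx":-0.9,"wy":-18,"wz":-3,"hand":0.6},{"tx":0.036,"ty":0.008,"tz":0.03,"wx":-1.2,"wy":-24,"wz":-4,"hand":0.6},{"tx":0.045,"ty":0.011,"tz":0.037,"wx":-1.4,"wy":-30,"wz":-5,"hand":0.6}]'
python3 -m jog '[{"tx":0,"ty":0,"tz":0,"wx":0,"wy":0,"wz":0,"hand":0.6},{"tx":0,"ty":0,"tz":0,"wx":0,"wy":0,"wz":0,"hand":0.6},{"tx":0,"ty":0,"tz":0,"wx":0,"wy":0,"wz":0,"hand":0.6},{"tx":0,"ty":0,"tz":0,"wx":0,"wy":0,"wz":0,"hand":0.6}]'
python3 - <<'E'
import h; h.G=.0876
from h import *
h.rel([.5274,-.1955,.184],(94,30))
c=camera("side");W=cloud(c)
u=proj(c,[[.517,-.046,.0975],[.5274,-.1955,.184],[.517+.006,-.046-.0864,.1475]]);print(u)
a,b=u.mean(0).astype(int);f=c["frame"][b-50:b+50,a-65:a+65];cv2.imwrite("pics/f.png",cv2.resize(f,None,fx=6,fy=6,interpolation=cv2.INTER_CUBIC))
w=camera("wrist");Ww=cloud(w)
with np.errstate(invalid='ignore'):
    s=read_state();R0=Ro.from_euler('xyz',s["ee_rot"],degrees=True)
    T=R0.inv().apply((Ww.reshape(-1,3)-s["tcp_pos"])).reshape(Ww.shape)
    m=(abs(T[...,1])<.03)&(T[...,2]>.06)&(T[...,2]<.085)&(T[...,0]>-.07)&(T[...,0]<.09)
    q=T[m];q=q[np.lexsort((q[:,0],))]
    for lo in np.arange(-.06,.09,.015):
        r=q[(q[:,0]>=lo)&(q[:,0]<lo+.015)]
        if len(r)>8: print(lo.round(3),len(r),"y",np.percentile(r[:,1],[2,98]).round(4),"topz",np.median(r[:,2]).round(4),"xmax",r[:,0].max().round(4))
E
```

```text
t: 4.95
tcp_pos: [0.5244, -0.1525, 0.2607]
ee_rot: [179.9, 30.2, 93.9]
ft_force: [0.4, -0.4, -3.4]
width: 0.0277
gripper_force: 25.0
t: 5.35
tcp_pos: [0.5251, -0.1532, 0.2619]
ee_rot: [179.8, 30.0, 93.7]
ft_force: [0.0, -0.8, -2.5]
width: 0.028
gripper_force: 25.0
rel t [ 0.0022 -0.0006  0.001 ] w [ 0.04  0.01 -0.26] tcp [ 0.524 -0.152  0.26 ]
[[276.82861335 185.87920519]
 [306.91878864 177.26363789]
 [293.3943983  181.13304455]]
-0.06 327 y [-0.0125  0.0125] topz 0.0737 xmax -0.045
-0.045 144 y [-0.012   0.0125] topz 0.073 xmax -0.0414
-0.03 362 y [-0.0131  0.0134] topz 0.0733 xmax -0.015
-0.015 1034 y [-0.0138  0.014 ] topz 0.0732 xmax -0.0
0.0 1660 y [-0.0242  0.0245] topz 0.0726 xmax 0.015
0.015 1113 y [-0.0135  0.0134] topz 0.0716 xmax 0.03
0.03 1270 y [-0.0162  0.0163] topz 0.073 xmax 0.045
0.045 1932 y [-0.0196  0.0198] topz 0.072 xmax 0.06
0.06 1555 y [-0.0193  0.0194] topz 0.0725 xmax 0.0726
```

View pics/f.png

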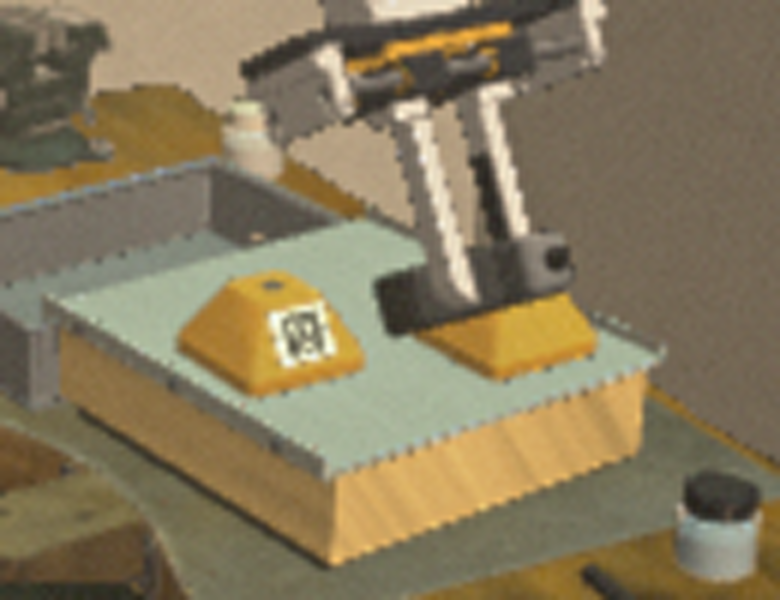

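The held reader looks down at the plate (310,335 in the crop) and is straight in the grip. Now hold still.

```bash
for i in 1 2 3 4; do python3 -m jog '[{"tx":0,"ty":0,"tz":0,"wx":0,"wy":0,"wz":0,"hand":0.6},{"tx":0,"ty":0,"tz":0,"wx":0,"wy":0,"wz":0,"hand":0.6},{"tx":0,"ty":0,"tz":0,"wx":0,"wy":0,"wz":0,"hand":0.6},{"tx":0,"ty":0,"tz":0,"wx":0,"wy":0,"wz":0,"hand":0.6},{"tx":0,"ty":0,"tz":0,"wx":0,"wy":0,"wz":0,"hand":0.6}]' | head -2; done
python3 -c "
from h import *
rel([.4382,-.3112,.205],(121.8,0)); print(read_state()['ee_rot'])"
```

```text
t: 5.95
tcp_pos: [0.525, -0.1517, 0.2606]
t: 6.45
tcp_pos: [0.525, -0.1518, 0.2607]
t: 6.95
tcp_pos: [0.525, -0.1517, 0.2607]
t: 7.45
tcp_pos: [0.525, -0.1517, 0.2607]
rel t [-0.144  -0.0975  0.0569] w [ -7.24  29.44 -27.24] tcp [ 0.438 -0.311  0.283]
[179.92642873  30.02439758  93.89671549]
```

```bash
python3 -m jog '[{"tx":-0.03,"ty":-0.02,"tz":0.01,"wx":-1.4,"wy":5.9,"wz":-5.4,"hand":0.6},{"tx":-0.06,"ty":-0.04,"tz":0.02,"wx":-2.9,"wy":11.8,"wz":-10.9,"hand":0.6},{"tx":-0.09,"ty":-0.06,"tz":0.035,"wx":-4.3,"wy":17.7,"wz":-16.3,"hand":0.6},{"tx":-0.12,"ty":-0.08,"tz":0.047,"wx":-5.8,"wy":23.6,"wz":-21.8,"hand":0.6},{"tx":-0.144,"ty":-0.0975,"tz":0.057,"wx":-7.2,"wy":29.4,"wz":-27.2,"hand":0.6}]'
python3 -m jog '[{"tx":0,"ty":0,"tz":0,"wx":0,"wy":0,"wz":0,"hand":0.6},{"tx":0,"ty":0,"tz":0,"wx":0,"wy":0,"wz":0,"hand":0.6},{"tx":0,"ty":0,"tz":0,"wx":0,"wy":0,"wz":0,"hand":0.6}]'
python3 -c "
from h import *
rel([.4382,-.3112,.0292],(121.8,0)); print(read_state()['ee_rot'])"
```

```text
t: 7.95
tcp_pos: [0.4369, -0.3128, 0.2846]
ee_rot: [-179.8, 1.0, 121.0]
ft_force: [0.5, -1.1, -1.4]
width: 0.028
gripper_force: 25.0
t: 8.25
tcp_pos: [0.4384, -0.3105, 0.283]
ee_rot: [-179.7, 1.1, 120.8]
ft_force: [0.9, 0.3, -2.6]
width: 0.0278
gripper_force: 25.0
rel t [0.0028 0.0004 0.1754] w [-0.32  1.06 -0.99] tcp [ 0.438 -0.311  0.108]
[-179.68875357    1.06713845  120.80961375]
```

```bash
python3 -m jog '[{"tx":0.003,"ty":0,"tz":0.04,"wx":-0.3,"wy":1.1,"wz":-1,"hand":0.6},{"tx":0.003,"ty":0,"tz":0.08,"wx":-0.3,"wy":1.1,"wz":-1,"hand":0.6},{"tx":0.003,"ty":0,"tz":0.12,"wx":-0.3,"wy":1.1,"wz":-1,"hand":0.6},{"tx":0.003,"ty":0,"tz":0.15,"wx":-0.3,"wy":1.1,"wz":-1,"hand":0.6},{"tx":0.003,"ty":0,"tz":0.165,"wx":-0.3,"wy":1.1,"wz":-1,"hand":0.6}]'
python3 -m jog '[{"tx":0,"ty":0,"tz":0.004,"wx":0,"wy":0,"wz":0,"hand":0.6},{"tx":0,"ty":0,"tz":0.007,"wx":0,"wy":0,"wz":0,"hand":0.6},{"tx":0,"ty":0,"tz":0.009,"wx":0,"wy":0,"wz":0,"hand":0.6},{"tx":0,"ty":0,"tz":0.0095,"wx":0,"wy":0,"wz":0,"hand":0.6},{"tx":0,"ty":0,"tz":0.0095,"wx":0,"wy":0,"wz":0,"hand":0.6}]'
python3 -m jog '[{"tx":0,"ty":0,"tz":0,"wx":0,"wy":0,"wz":0,"hand":0.6},{"tx":0,"ty":0,"tz":0,"wx":0,"wy":0,"wz":0,"hand":0.6}]'
python3 -c "
from h import *
rel([.4382,-.3112,.0292],(121.8,0)); print(read_state()['ee_rot'])"
```

```text
t: 8.75
tcp_pos: [0.4369, -0.3083, 0.1145]
ee_rot: [-179.9, -0.3, 122.0]
ft_force: [-0.9, -0.4, -1.9]
width: 0.0279
gripper_force: 25.0
t: 9.25
tcp_pos: [0.438, -0.312, 0.1099]
ee_rot: [180.0, 0.1, 121.8]
ft_force: [-0.6, -0.6, -2.8]
width: 0.0277
gripper_force: 25.0
t: 9.45
tcp_pos: [0.4376, -0.312, 0.1093]
ee_rot: [180.0, 0.0, 121.8]
ft_force: [-0.1, 1.1, -1.8]
width: 0.0274
gripper_force: 25.0
rel t [0.0004 0.0009 0.0017] w [ 0.01  0.02 -0.03] tcp [ 0.438 -0.311  0.108]
[1.79987745e+02 1.87617552e-02 1.21768224e+02]
```

```bash
python3 -m jog '[{"tx":0,"ty":0,"tz":0.001,"wx":0,"wy":0,"wz":0,"hand":0.6},{"tx":0,"ty":0,"tz":0.0017,"wx":0,"wy":0,"wz":0,"hand":0.6},{"tx":0,"ty":0,"tz":0.0017,"wx":0,"wy":0,"wz":0,"hand":0.6},{"tx":0,"ty":0,"tz":0.0017,"wx":0,"wy":0,"wz":0,"hand":0.6}]'
for i in 1 2; do python3 -m jog '[{"tx":0,"ty":0,"tz":0,"wx":0,"wy":0,"wz":0,"hand":-1},{"tx":0,"ty":0,"tz":0,"wx":0,"wy":0,"wz":0,"hand":-1},{"tx":0,"ty":0,"tz":0,"wx":0,"wy":0,"wz":0,"hand":-1},{"tx":0,"ty":0,"tz":0,"wx":0,"wy":0,"wz":0,"hand":-1},{"tx":0,"ty":0,"tz":0,"wx":0,"wy":0,"wz":0,"hand":-1}]'; done
python3 -m jog '[{"tx":0,"ty":0,"tz":-0.03,"wx":0,"wy":0,"wz":0,"hand":-1},{"tx":0,"ty":0,"tz":-0.07,"wx":0,"wy":0,"wz":0,"hand":-1},{"tx":0,"ty":0,"tz":-0.11,"wx":0,"wy":0,"wz":0,"hand":-1},{"tx":0,"ty":0,"tz":-0.15,"wx":0,"wy":0,"wz":0,"hand":-1},{"tx":0,"ty":0,"tz":-0.18,"wx":0,"wy":0,"wz":0,"hand":-1}]'
sed -i 's/d2.png/g.png/' look.py; python3 look.py | sed -n '1,2p;8,9p;16p'
```

```text
t: 9.85
tcp_pos: [0.4376, -0.312, 0.1076]
ee_rot: [-180.0, 0.0, 121.8]
ft_force: [-0.6, 0.1, 2.2]
width: 0.0273
gripper_force: 25.0
t: 10.35
tcp_pos: [0.4375, -0.3117, 0.107]
ee_rot: [-180.0, -0.0, 121.8]
ft_force: [-0.8, -0.8, -0.2]
width: 0.0646
gripper_force: 0.0
t: 10.85
tcp_pos: [0.4375, -0.3118, 0.1071]
ee_rot: [-180.0, -0.0, 121.8]
ft_force: [0.6, -0.2, -1.1]
width: 0.0943
gripper_force: 0.0
t: 11.35
tcp_pos: [0.4378, -0.312, 0.2903]
ee_rot: [179.9, 0.2, 121.8]
ft_force: [0.4, -0.7, 0.5]
width: 0.0938
gripper_force: 0.0
[ 0.43780076 -0.31203597  0.2902623 ] [1.79945256e+02 1.59905686e-01 1.21785692e+02]
rd [ 241  120   34   98 2372] ((0.43258970975875854, -0.30364370346069336), (0.041088003665208817, 0.12514197826385498), 31.810667037963867) 0.034773781041392275
-0.505 -0.2108 -0.1835 -0.1971
-0.495 -0.2109 -0.1838 -0.1973
-0.425 -0.214 -0.1798 -0.1969
```

Reader is back on its mat (flat, top at 35 mm, under 1 mm from where it started). Next I push the ingot with the fingers part-open, about 40 mm, so there are two contact points on its lip.

```bash
python3 -c "
import h; h.G=.097
h.rel([.527,-.097,.16],(96,0))"
```

```text
rel t [0.1377 0.1885 0.0379] w [ 0.35  0.61 25.78] tcp [ 0.527 -0.097  0.257]
```

```bash
python3 -m jog '[{"tx":0.028,"ty":0.038,"tz":0,"wx":0,"wy":0,"wz":5,"hand":0.15},{"tx":0.055,"ty":0.076,"tz":0,"wx":0,"wy":0,"wz":10,"hand":0.15},{"tx":0.083,"ty":0.113,"tz":0,"wx":0,"wy":0,"wz":16,"hand":0.15},{"tx":0.11,"ty":0.151,"tz":0.02,"wx":0,"wy":0,"wz":21,"hand":0.15},{"tx":0.138,"ty":0.188,"tz":0.038,"wx":0.3,"wy":0.3,"wz":25.8,"hand":0.15}]'
python3 -m jog '[{"tx":0,"ty":0,"tz":0,"wx":0,"wy":0,"wz":0,"hand":0.15},{"tx":0,"ty":0,"tz":0,"wx":0,"wy":0,"wz":0,"hand":0.15},{"tx":0,"ty":0,"tz":0,"wx":0,"wy":0,"wz":0,"hand":0.15}]'
python3 - <<'E'
import h; h.G=.097
from h import *
h.rel([.527,-.097,.074],(96,0))
c=camera("wrist");W=cloud(c);hh=cv2.cvtColor(c["frame"],cv2.COLOR_BGR2HSV);z=W[...,2]
cv2.imwrite("pics/i.png",c["frame"])
with np.errstate(invalid='ignore'):
    m=(z>.073)&(z<.12)&(abs(W[...,0]-.515)<.065)&(abs(W[...,1]+.015)<.065)&(hh[...,1]>110)
    k,l,st,ce=cv2.connectedComponentsWithStats(m.astype(np.uint8)); i=1+st[1:,4].argmax()
    print(st[i],cv2.minAreaRect(W[l==i][:,:2].astype(np.float32)))
    t=(abs(z-.0695)<.003)&(hh[...,1]<60)&(W[...,1]>-.1);print("table z",np.median(z[t]))
    t=(z>.066)&(abs(W[...,0]-.53)<.09)&(W[...,1]>.06)&(W[...,1]<.2)&(z<.074)&(hh[...,1]<60)
    X=[];
    for x in np.arange(.45,.6,.01):
        q=W[t&(abs(W[...,0]-x)<.004)]
        if len(q)>5: X.append((x,q[:,1].max()))
    X=np.array(X);s=np.polyfit(X[:,0],X[:,1],1);print("end edge angle",np.degrees(np.arctan(s[0])),"y at .5",np.polyval(s,.5))
E
```

```text
t: 11.9
tcp_pos: [0.5251, -0.0943, 0.2492]
ee_rot: [-179.7, -0.2, 95.8]
ft_force: [0.9, -0.4, -0.6]
width: 0.0577
gripper_force: 0.0
t: 12.2
tcp_pos: [0.5245, -0.0969, 0.2498]
ee_rot: [-179.7, -0.2, 96.0]
ft_force: [-0.0, -0.7, -0.6]
width: 0.0402
gripper_force: 0.0
rel t [-0.0006  0.003   0.0787] w [-0.34 -0.2  -0.04] tcp [ 0.527 -0.097  0.171]
[ 213   60   92   95 7166] ((0.514611005783081, -0.015852950513362885), (0.0794011726975441, 0.07882073521614075), 3.9445972442626953)
table z 0.06976153023820139
end edge angle 5.874944879331166 y at .5 0.07354940102411577
```

View pics/i.png

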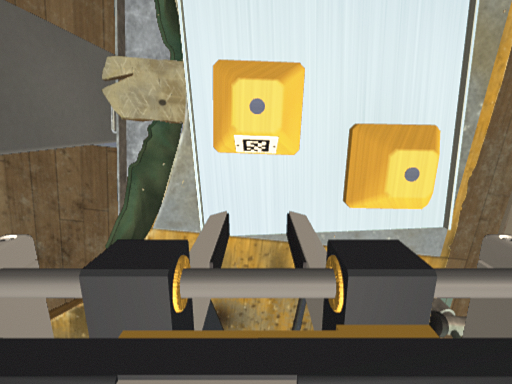

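Ingot at (258,108) with the plate at (257,145), and both fingers are clear behind it. Ingot measured at (0.515, −0.016), yaw 3.9°. Descend and push.

```bash
python3 -m jog '[{"tx":0,"ty":0.003,"tz":0.03,"wx":-0.3,"wy":-0.2,"wz":0,"hand":0.15},{"tx":0,"ty":0.003,"tz":0.055,"wx":-0.3,"wy":-0.2,"wz":0,"hand":0.15},{"tx":0,"ty":0.003,"tz":0.072,"wx":-0.3,"wy":-0.2,"wz":0,"hand":0.15},{"tx":0,"ty":0.003,"tz":0.077,"wx":-0.3,"wy":-0.2,"wz":0,"hand":0.15},{"tx":0,"ty":0.003,"tz":0.077,"wx":-0.3,"wy":-0.2,"wz":0,"hand":0.15}]'
python3 -m jog '[{"tx":0.004,"ty":0,"tz":0,"wx":0,"wy":0,"wz":0,"hand":0.15},{"tx":0.008,"ty":0,"tz":0,"wx":0,"wy":0,"wz":0,"hand":0.15},{"tx":0.012,"ty":0,"tz":0,"wx":0,"wy":0,"wz":0,"hand":0.15},{"tx":0.016,"ty":0,"tz":0,"wx":0,"wy":0,"wz":0,"hand":0.15},{"tx":0.02,"ty":0,"tz":0,"wx":0,"wy":0,"wz":0,"hand":0.15}]'
python3 -m jog '[{"tx":0.003,"ty":0,"tz":0,"wx":0,"wy":0,"wz":0,"hand":0.15},{"tx":0.006,"ty":0,"tz":0,"wx":0,"wy":0,"wz":0,"hand":0.15},{"tx":0.009,"ty":0,"tz":0,"wx":0,"wy":0,"wz":0,"hand":0.15},{"tx":0.012,"ty":0,"tz":0,"wx":0,"wy":0,"wz":0,"hand":0.15},{"tx":0.015,"ty":0,"tz":0,"wx":0,"wy":0,"wz":0,"hand":0.15}]'
```

```text
t: 12.75
tcp_pos: [0.5266, -0.0965, 0.1722]
ee_rot: [-179.9, -0.1, 95.9]
ft_force: [-0.3, 0.9, -0.1]
width: 0.0399
gripper_force: 0.0
t: 13.25
tcp_pos: [0.525, -0.0749, 0.1727]
ee_rot: [-180.0, -0.0, 96.0]
ft_force: [-0.7, -0.0, 0.3]
width: 0.04
gripper_force: 0.0
t: 13.75
tcp_pos: [0.5239, -0.0616, 0.1724]
ee_rot: [180.0, 0.1, 95.9]
ft_force: [1.8, -4.7, -1.1]
width: 0.0397
gripper_force: 2.8
```

```bash
for i in 1 2 3; do python3 -m jog '[{"tx":0.005,"ty":-0.0002,"tz":0,"wx":0,"wy":0,"wz":0,"hand":0.15},{"tx":0.01,"ty":-0.0004,"tz":0,"wx":0,"wy":0,"wz":0,"hand":0.15},{"tx":0.015,"ty":-0.0006,"tz":0,"wx":0,"wy":0,"wz":0,"hand":0.15},{"tx":0.02,"ty":-0.0008,"tz":0,"wx":0,"wy":0,"wz":0,"hand":0.15},{"tx":0.025,"ty":-0.001,"tz":0,"wx":0,"wy":0,"wz":0,"hand":0.15}]' | sed -n '1,4p'; done
cat > ing.py <<'E'
from h import *
for n in("scene","side","wrist"):
    c=camera(n);W=cloud(c);hh=cv2.cvtColor(c["frame"],cv2.COLOR_BGR2HSV);z=W[...,2]
    with np.errstate(invalid='ignore'):
        m=(z>.0)&(z<.16)&(abs(W[...,0]-.55)<.17)&(W[...,1]>-.13)&(W[...,1]<.33)&(hh[...,1]>130)&(abs(hh[...,0].astype(int)-20)<9)
        k,l,st,ce=cv2.connectedComponentsWithStats(m.astype(np.uint8))
        for i in range(1,k):
            if st[i,4]>80:
                q=W[l==i];print(n,st[i],np.array(cv2.minAreaRect(q[:,:2].astype(np.float32))[0]).round(3),cv2.minAreaRect(q[:,:2].astype(np.float32))[1:],"z",q[:,2].min().round(3),q[:,2].max().round(3))
E
python3 ing.py
```

```text
t: 14.25
tcp_pos: [0.5199, -0.0375, 0.1724]
ee_rot: [-179.9, 0.2, 95.9]
ft_force: [1.3, -6.3, -1.9]
t: 14.75
tcp_pos: [0.5163, -0.0127, 0.1724]
ee_rot: [-179.9, 0.2, 95.9]
ft_force: [1.1, -6.2, -1.3]
t: 15.25
tcp_pos: [0.5127, 0.012, 0.1724]
ee_rot: [-179.9, 0.2, 95.9]
ft_force: [0.1, -6.6, -0.8]
scene [221 166  20  13 154] [ 0.637 -0.023] ((0.07546340674161911, 0.03637634217739105), 22.16208839416504) z 0.071 0.114
scene [232 186  26  21 324] [0.5   0.067] ((0.07386544346809387, 0.0777549296617508), 5.95697021484375) z 0.074 0.121
scene [155 223  19  17  86] [0.678 0.303] ((0.08356177806854248, 0.05286635085940361), 0.4058838486671448) z 0.0 0.05
scene [181 235  76  35 402] [0.492 0.241] ((0.22272443771362305, 0.17718325555324554), 0.041080210357904434) z 0.0 0.008
side [243 169  18  20 201] [0.473 0.049] ((0.06566417962312698, 0.04967978224158287), 72.85932159423828) z 0.072 0.116
side [296 174  30  20 408] [ 0.644 -0.035] ((0.14177384972572327, 0.08693832159042358), 86.37428283691406) z 0.071 0.116
side [306 194  29  21 308] [ 0.644 -0.121] ((0.12659500539302826, 0.01048304233700037), 8.073942184448242) z 0.01 0.06
wrist [  185    89   129   126 13933] [0.502 0.06 ] ((0.07909167557954788, 0.08066027611494064), 5.962795257568359) z 0.076 0.117
wrist [ 429  298   41   40 1350] [ 0.645 -0.028] ((0.03629736602306366, 0.013790312223136425), 8.246112823486328) z 0.09 0.114
```

```bash
for i in 1 2; do python3 -m jog '[{"tx":0.005,"ty":-0.0001,"tz":0,"wx":0,"wy":0,"wz":0,"hand":0.15},{"tx":0.01,"ty":-0.0002,"tz":0,"wx":0,"wy":0,"wz":0,"hand":0.15},{"tx":0.015,"ty":-0.0003,"tz":0,"wx":0,"wy":0,"wz":0,"hand":0.15},{"tx":0.02,"ty":-0.0004,"tz":0,"wx":0,"wy":0,"wz":0,"hand":0.15},{"tx":0.025,"ty":-0.0005,"tz":0,"wx":0,"wy":0,"wz":0,"hand":0.15}]' | sed -n '1,4p'; done
for i in 1 2; do python3 -m jog '[{"tx":0.004,"ty":0,"tz":0,"wx":0,"wy":0,"wz":0,"hand":0.15},{"tx":0.008,"ty":0,"tz":0,"wx":0,"wy":0,"wz":0,"hand":0.15},{"tx":0.012,"ty":0,"tz":0,"wx":0,"wy":0,"wz":0,"hand":0.15},{"tx":0.016,"ty":0,"tz":0,"wx":0,"wy":0,"wz":0,"hand":0.15},{"tx":0.02,"ty":0,"tz":0,"wx":0,"wy":0,"wz":0,"hand":0.15}]' | sed -n '1,4p'; done
python3 ing.py
```

```text
t: 15.9
tcp_pos: [0.5095, 0.0371, 0.1724]
ee_rot: [-179.9, 0.2, 95.9]
ft_force: [0.5, -6.1, -1.4]
t: 16.4
tcp_pos: [0.5064, 0.0618, 0.1725]
ee_rot: [-179.9, 0.2, 95.9]
ft_force: [0.8, -7.0, 1.3]
t: 16.9
tcp_pos: [0.5051, 0.0807, 0.1741]
ee_rot: [180.0, 0.3, 95.9]
ft_force: [0.9, -11.0, 7.0]
t: 17.4
tcp_pos: [0.5017, 0.1039, 0.1723]
ee_rot: [-179.9, -0.2, 96.0]
ft_force: [-0.4, -0.3, -0.6]
scene [218 212  23  21 232] [0.497 0.166] ((0.0797327384352684, 0.10537758469581604), 25.659151077270508) z 0.013 0.088
scene [193 244  32  20 176] [0.485 0.311] ((0.1290491372346878, 0.04577849060297012), 6.594120979309082) z 0.0 0.006
scene [223 248  26  22 117] [0.399 0.271] ((0.035507965832948685, 0.1135825365781784), 0.4894138276576996) z 0.0 0.006
side [226 166  19  19 202] [0.485 0.189] ((0.07425861805677414, 0.04916878789663315), 10.05212116241455) z 0.033 0.077
side [296 174  30  20 409] [ 0.651 -0.033] ((0.10283999145030975, 0.1327449232339859), 5.882554054260254) z 0.07 0.116
side [304 194  31  21 319] [ 0.639 -0.121] ((0.1357344090938568, 0.011544113047420979), 8.023334503173828) z 0.011 0.063
wrist [  195     9   126   124 13955] [0.49  0.203] ((0.07971895486116409, 0.07513884454965591), 5.5661749839782715) z 0.038 0.068
wrist [132  72  10  36 130] [0.384 0.19 ] ((0.007480322849005461, 0.029312068596482277), 1.607930064201355) z 0.0 0.002
wrist [ 186  184  294   18 1321] [0.555 0.126] ((0.22136029601097107, 0.0010187712032347918), 8.644344329833984) z 0.038 0.058
```

```bash
python3 -m jog '[{"tx":0,"ty":0,"tz":0,"wx":0,"wy":0,"wz":0,"hand":0.15},{"tx":0,"ty":0,"tz":0,"wx":0,"wy":0,"wz":0,"hand":0.15},{"tx":0,"ty":0,"tz":0,"wx":0,"wy":0,"wz":0,"hand":0.15}]' | sed -n '1,4p'
python3 ing.py | grep -v scene
python3 - <<'E'
from h import *
c=camera("wrist");cv2.imwrite("pics/j.png",c["frame"])
E
```

```text
t: 17.85
tcp_pos: [0.5021, 0.1031, 0.1723]
ee_rot: [-179.9, -0.1, 96.0]
ft_force: [-0.5, -0.2, 0.3]
side [222 168  23  16 231] [0.486 0.208] ((0.08100565522909164, 0.08318861573934555), 5.226839065551758) z 0.025 0.058
side [296 174  30  20 408] [ 0.649 -0.071] ((0.07202239334583282, 0.10533329844474792), 80.1277847290039) z 0.07 0.118
side [303 194  32  21 329] [ 0.636 -0.121] ((0.13944053649902344, 0.011424899101257324), 9.356249809265137) z 0.011 0.064
wrist [  195     0   123   123 13903] [0.489 0.21 ] ((0.0797232985496521, 0.07642548531293869), 5.521625518798828) z 0.043 0.06
wrist [131  73  12  36 118] [0.384 0.188] ((0.008941177278757095, 0.029565153643488884), 3.509291410446167) z 0.0 0.002
wrist [132 107  13  17  82] [0.386 0.167] ((0.010522590950131416, 0.013681912794709206), 9.878884315490723) z 0.0 0.002
wrist [ 184  182  295   19 1290] [0.555 0.126] ((0.22145694494247437, 0.0010823551565408707), 8.716058731079102) z 0.038 0.059
```

View pics/j.png

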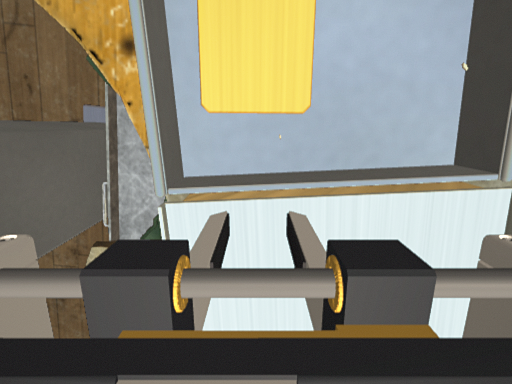

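The ingot is in the bin, foot up, at (257,50), and the fingers are clear. I'll retract and check that it has settled.

```bash
python3 -m jog '[{"tx":0,"ty":0,"tz":-0.03,"wx":0,"wy":0,"wz":0,"hand":0.15},{"tx":0,"ty":0,"tz":-0.07,"wx":0,"wy":0,"wz":0,"hand":0.15},{"tx":0.02,"ty":0,"tz":-0.11,"wx":0,"wy":0,"wz":0,"hand":0.15},{"tx":0.05,"ty":0,"tz":-0.14,"wx":0,"wy":0,"wz":0,"hand":0.15},{"tx":0.07,"ty":0,"tz":-0.14,"wx":0,"wy":0,"wz":0,"hand":0.15}]' | sed -n '1,4p'
python3 -m jog '[{"tx":0,"ty":0,"tz":0,"wx":0,"wy":0,"wz":0,"hand":0.15},{"tx":0,"ty":0,"tz":0,"wx":0,"wy":0,"wz":0,"hand":0.15},{"tx":0,"ty":0,"tz":0,"wx":0,"wy":0,"wz":0,"hand":0.15},{"tx":0,"ty":0,"tz":0,"wx":0,"wy":0,"wz":0,"hand":0.15},{"tx":0,"ty":0,"tz":0,"wx":0,"wy":0,"wz":0,"hand":0.15}]' | sed -n '1,4p'
python3 - <<'E'
from h import *
def fit():
    c=camera("wrist");W=cloud(c);hh=cv2.cvtColor(c["frame"],cv2.COLOR_BGR2HSV);z=W[...,2]
    with np.errstate(invalid='ignore'):
        m=(z>.015)&(z<.075)&(abs(W[...,0]-.49)<.07)&(abs(W[...,1]-.21)<.075)&(hh[...,1]>130)
    q=W[m];k=q.mean(0);N=np.linalg.svd(q-k,full_matrices=False)[2][2]
    print(m.sum(),k.round(4),N.round(3),cv2.minAreaRect(q[:,:2].astype(np.float32)),np.percentile(q[:,2],[2,98]).round(3)); return c
c=fit();W=cloud(c)
with np.errstate(invalid='ignore'):
    b=(abs(W[...,0]-.58)<.03)&(abs(W[...,1]-.23)<.03);print("bin floor z",np.median(W[b][:,2]) if b.any() else None)
s=camera("side");g=s["frame"][140:300,200:390]
cv2.imwrite("pics/k.png",cv2.resize(np.hstack([cv2.resize(c["frame"],(400,300)),cv2.resize(g,(356,300))]),None,fx=1,fy=1))
E
```

```text
t: 18.55
tcp_pos: [0.4964, 0.1742, 0.319]
ee_rot: [179.4, -0.2, 96.0]
ft_force: [0.7, 0.6, -0.2]
t: 19.05
tcp_pos: [0.4951, 0.1719, 0.3119]
ee_rot: [-179.9, -0.0, 95.9]
ft_force: [1.1, 1.1, -0.7]
3934 [0.4882 0.2193 0.0498] [-0.002  0.002 -1.   ] ((0.480433851480484, 0.23245717585086823), (0.09224575757980347, 0.10734550654888153), 6.027751922607422) [0.048 0.051]
bin floor z 0.31433789902744835
```

View pics/k.png

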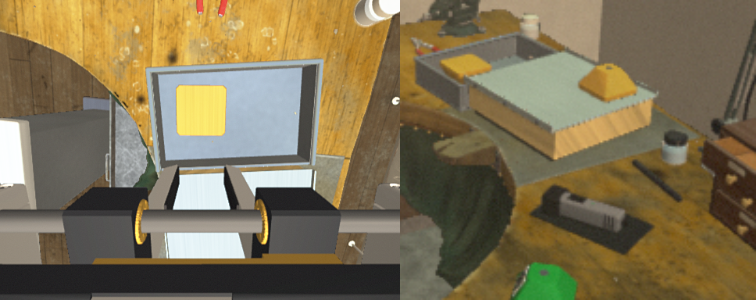

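The ingot lies level in the bin at (200,110). In the side view at right, the plain ingot, reader on its mat, pen and jar are in place, and the robot touches nothing.

```bash
python3 -c "
from station import *
print(hand_in())"
```

```text
the job is handed in; nothing more can be done
None
```

Job handed in at about 19 s: the reader was held still on the code plate for about 2 s and laid back right way up on its mat, then the plated ingot was pushed into the bin, where it lies upside down; the last pictures show the plain ingot, jar and pen in place (I did not check the wax separately).

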